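# Open the mini pedal bin and ease its lid down

## Robot

A 7-joint arm with a two-finger parallel gripper is mounted at the origin on the work surface. World frame = base frame: x ahead of the robot, y to its left, z up, the work surface at z = 0. Lengths are in m, angles in degrees, forces in N, time in s.
With the tool pointing down it reaches from about 0.425 to 0.875 m from the base axis. Payload 4.7 kg.
Tool frame: the origin (TCP) lies midway between the tips of the shut fingers; the grasp point (between the pads) lies 19 mm behind it; y points along the fingers, x is the direction in which the jaws open and shut, and the axes are right-handed (so a half turn about y gives the same grasp; the last joint's range is limited). The gripper opens to 87 mm and grips with 3 to 60 N. Pads are 19 mm wide; open, the fingers measure 117 mm over their backs; the gripper's body (75 mm by 190 mm) begins 51 mm behind the grasp point.
Start: joints at [72.141, 18.392, -4.016, 83.108, 1.295, 78.541, -3.26], TCP at [0.208, -0.616, 0.223] pointing down, gripper open.
Joint ranges: [-163.93, 163.93], [-17.29, 119.83], [-79.2, 71.16], [3.27, 140.29], [-89.18, 269.18], [5.43, 117.66], [-154.24, 154.24]. Speed limits (degrees/s): [147.25, 147.25, 180, 180, 180, 180, 180].

## Interface

Orientations are given as [roll, pitch, yaw] about the fixed x, y, z axes, in that order (R = Rz(yaw) Ry(pitch) Rx(roll)).
In Python, from cell import env gives the robot as it stands.
- The arm moves only by the tool carry_out, never from a script. Its argument "targets" is a list of rows, each a list of 2 entries, a list of its own where there are three numbers: the shift along the tool's x, y, z in mm, then the turn, a rotation vector about the tool's x, y, z in degrees. A call has 1 to 12 rows; each row shifts and turns the commanded pose from where the row before left it, along the tool's axes as they then stand; what a row does not reach is not made up. A row lasts 1/10 s, in which the tool goes at most 50 mm and 8.59 degrees, less where a joint would pass 70% of its speed; a pose out of reach is approached as far as the arm can. A call with a gripper value outside its range is refused whole. "jaw" is the opening, from 0 (shut) to 1 (fully open), set as the call begins (left out, the last holds). The fingers move at their own pace and stop on an object; "squeeze" is the grip in N (left out, the last holds). Time passes only in rows, so rows that do not move let the fingers close. It gives the time, the measured TCP pose, the force and the opening at its end, in the units of the state.
- env.get_obs(): the state, without advancing time (a new reading comes with each control period).
- env.read_camera(name): name is "scene" or "top" or "wrist"; returns the picture (384x512x3 uint8, red, green, blue); there is no depth.
- env.get_calibration(name): a dict with "fx", "fy", "cx", "cy" (pixels), "D" ([k1, k2, p1, p2, k3] as OpenCV has them; the pictures are not rectified), "R" (3x3) and "t" (3): a world point X has camera coordinates R X + t; the wrist camera has in their place "hand_eye" (4x4, takes a point from camera to tool coordinates, whose origin is the TCP and whose axes are the tool frame's). Camera axes: x right, y down, z forward; pixel columns grow to the right and rows downward; lengths in m; the calibration is good to about 2 mm. A picture is of the moment at which its call begins: read the wrist's pose just before it. get_calibration takes no time and is no camera call.
- env.sign_off(): hands the job in, once; it reports no verdict.
Trained networks look in the newest picture that a camera, given by its name, has taken for a name from the list of things; names that differ only in an ending like _2 or _b are one class to them, and where a whole thing is asked for, a point or a joint stands for the part that bears it (a point fixed in the world has none). Each returns a list of dicts, best first, with "p" (0 to 1); they miss things now and then, are a little off and sometimes report something else, mostly with a low value. They report only what shows in the picture. A call takes as long as a camera call. They do not tell look-alikes from the thing itself.
- env.outline_of(camera, label): "mask" (384x512 bool, what is visible of it) and "xy" ([column, row] in pixels, amid what is visible of it).
The state is a dict: "time_s": time; "qpos": joint angles; "joint_velocities": joint speeds; "effort": joint torques, N m; "tool_pos": TCP position; "tool_rot": TCP orientation; "force": force on the tool from outside, world axes, zero at the start; "wrist_torque": the same for the moment, N m; "grip_width": finger opening in m.
Only numpy, scipy, OpenCV 4.12 (cv2) and the standard library are available. Lean on these libraries where they do the work, as an engineer would, in place of code of your own. Each camera call takes 0.05 s, during which the arm holds its last target.

## Task

Show me whether the little pedal bin on the vanity needs emptying: press its pedal with your fingertips until the lid stands fully open, hold it there for about three seconds so I can look in, then let the pedal come up slowly so the lid settles shut without slamming. Work it by the pedal only, never touching the lid; keep the bin standing where it is, and do not pick up or push away any of the things around it.

Things in the scene. Friction and masses are not known exactly. Their poses are not given: they have to be found in the camera images.
- bin: Small round brushed-steel pedal bin, loose on the table, about 1 kg, shell 124 mm across on a black foot 126 mm across and 28 mm high, rim 165 mm high, 183 mm to the top of the closed lid. Origin: centre of its underside, on the table. Its x axis runs from the pedal side to the hinge side: the pedal sticks out towards -x of the bin, the lid's hinge is at x = +70 mm, 167 mm up. z is up. Pushed hard off-centre it slides or tips.
- pedal_pad (a point): The point to press: on the top face of the pedal, 103 mm from the bin's axis towards the bin's -x, 28 mm above the table when the pedal is up. The pedal is a flat steel plate with black rubber ribs, 50 mm wide across and reaching from 71 to 119 mm from the bin's axis (the shell ends at 62 mm, the closed lid at 66 mm), 6 mm thick. This point moves with the pedal and has the pedal's axes (x towards the hinge side).
- pedal (a joint): Pedal angle, rad: 0 up at rest, grows as it is pressed, about 0.2 fully down, when the rubber stop under the pedal meets the table; the pressing point then lies about 17 mm lower than at rest. It pivots 85 mm behind the pressing point. It takes 4 to 7 N at the pressing point to start the lid and 1 to 3 N to hold it open; only the lid's weight brings it back up.
- lid (a joint): Lid angle, rad: 0 shut, grows as it opens, about 1.23 fully open. Linked to the pedal by a rod at the back: lid angle = 6.1 x pedal angle, both ways, so 1 mm at the pressing point is about 0.07 rad of lid. Next to nothing damps it: if the pedal is let go or raised quickly the lid falls and slams.
- lid_front (a point): Front edge of the lid, over the pedal, 3 mm above the lid's underside; 170 mm up when shut, about 300 mm up when open, moving up and back, away from the pedal side.
- canister: Round steel canister with a lift-off lid and ball knob, no pedal, 100 mm across, 145 mm high. Bystander. Origin: centre of the underside.
- jar: Frosted glass jar with white screw lid, 55 mm across, 47 mm high, standing beside the bin. Bystander. Origin: centre of the underside.
- clipper: Chrome nail clipper lying flat, 60 x 13 x 12 mm, long along its x, near the front of the bin. Bystander. Origin: centre of the underside.
- compact: Round beige plastic compact lying flat, 74 mm across, 17 mm thick. Bystander. Origin: centre of the underside.
- comb: Blue plastic comb lying flat, 165 x 36 x 6 mm, long along its x. Bystander. Origin: underside, near the middle.
- lipstick: Black lipstick tube standing upright, 20 mm across, 73 mm high. Bystander. Origin: centre of the underside.
- mirror_stand: Steel spring-clip stand gripping a small round mirror, foot 104 mm across, 235 mm high. Bystander. Origin: centre of the underside.
Not all that is in view belongs to the job. What is shaped like the bin but brown is not meant.

How it is judged:
By the outcome, as a careful person would: the job done as asked, in the order asked, and still so for the second after the job is handed in, with the robot touching nothing.
It also fails if it takes over 56 s, if anything falls off the work surface, if the arm or the gripper's body presses on something with over 40 N, if the wrist force passes 120 N, or if a joint passes its speed limit or range.

## Working session

There is one attempt and no reset: what is moved stays moved. The work goes in short steps, Python scripts to look and compute and a tool call to move; the robot and the scene stay as the last step left them, time stands still between calls to the robot, and variables do not carry over. Pictures are saved under pics/ and viewed, and the job is handed in when it is done.

Besides the shell and the picture viewer there is one more tool, called after "Request:" in YAML: its name, and indented under it one key for each argument. carry_out: Moves the arm, as the interface text tells. Its arguments: {"type":"object","properties":{"targets":{"type":"array","items":{"type":"array"}},"jaw":{"type":"number"},"squeeze":{"type":"number"}},"required":["targets"]}

```bash
ls; mkdir -p pics
python3 - <<'E'
from cell import env
import cv2,numpy as np
o=env.get_obs();print(o)
for n in ["scene","top","wrist"]:
    im=env.read_camera(n);cv2.imwrite(f"pics/{n}0.png",im[:,:,::-1])
    c=env.get_calibration(n);print(n,{k:np.round(v,4).tolist() for k,v in c.items()})
    for l in ["bin","pedal_pad","canister","jar","clipper","compact","lipstick","comb","mirror_stand"]:
        for d in env.outline_of(n,l)[:3]:
            print(n,l,round(d["p"],2),np.round(d["xy"]),d["mask"].sum())
print(env.get_obs()["time_s"])
E
```

```text
pics
{'time_s': 0.0, 'qpos': array([72.14208609, 18.43829831, -4.0160395 , 83.17352664,  1.29424101,
       78.54209324, -3.26014021]), 'joint_velocities': array([ 0.02262541, -0.00116985, -0.02107263, -0.02846751, -0.02671859,
        0.03464958, -0.01971364]), 'effort': array([ 7.27543738e-04, -4.91284096e+01, -4.03586207e-01, -3.12532425e+01,
       -6.39189966e-02,  4.38356667e-02,  1.68796796e-04]), 'tool_pos': array([ 0.20781533, -0.61530146,  0.22148227]), 'tool_rot': array([-90.0048736 ,   0.10871481, -71.33218119]), 'force': array([-0.12003176,  0.23235935, -0.50028573]), 'wrist_torque': array([-0.05221283, -0.02412723, -0.03381873]), 'grip_width': 0.0871089034120487}
scene {'fx': 392.8042, 'fy': 392.8042, 'cx': 255.4728, 'cy': 190.9036, 'D': [-0.0081, 0.0, 0.0, 0.0, 0.0], 'R': [[0.706, 0.7082, 0.0023], [0.4802, -0.4762, -0.7367], [-0.5206, 0.5212, -0.6763]], 't': [-0.3754, -0.25, 1.7153]}
scene bin 0.88 [291. 130.] 1740
scene bin 0.86 [327. 169.] 2205
scene bin 0.73 [247. 160.] 1923
scene pedal_pad 0.61 [303. 172.] 71
scene pedal_pad 0.46 [260. 184.] 164
scene canister 0.83
[... 575 characters left out ...]
] 3117
top pedal_pad 0.88 [136. 283.] 306
top pedal_pad 0.84 [220. 218.] 353
top pedal_pad 0.74 [160. 193.] 305
top canister 0.93 [290. 189.] 1313
top jar 0.87 [118. 171.] 357
top clipper 0.48 [200. 188.] 112
top compact 0.67 [285. 239.] 546
top lipstick 0.37 [318. 196.] 78
top lipstick 0.37 [163. 193.] 333
top comb 0.75 [395. 226.] 568
top comb 0.67 [394. 166.] 1383
top mirror_stand 0.67 [392. 167.] 1379
top mirror_stand 0.33 [153. 155.] 3229
wrist {'fx': 319.0231, 'fy': 319.0231, 'cx': 257.3954, 'cy': 192.6113, 'D': [-0.0085, 0.0, 0.0, 0.0, 0.0], 'hand_eye': [[1.0, -0.0002, -0.0012, -0.001], [0.0011, -0.2805, 0.9598, -0.1622], [-0.0005, -0.9598, -0.2805, 0.0767], [0.0, 0.0, 0.0, 1.0]]}
1.5
```

Run:
```python
import cv2
a=cv2.imread("pics/top0.png");cv2.imwrite("pics/top0c.png",cv2.resize(a[110:330,50:340],(791,600),interpolation=cv2.INTER_CUBIC))
a=cv2.imread("pics/scene0.png");cv2.imwrite("pics/scene0c.png",cv2.resize(a[90:310,120:410],(791,600),interpolation=cv2.INTER_CUBIC))
```

```text
(no output)
```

View pics/top0c.png

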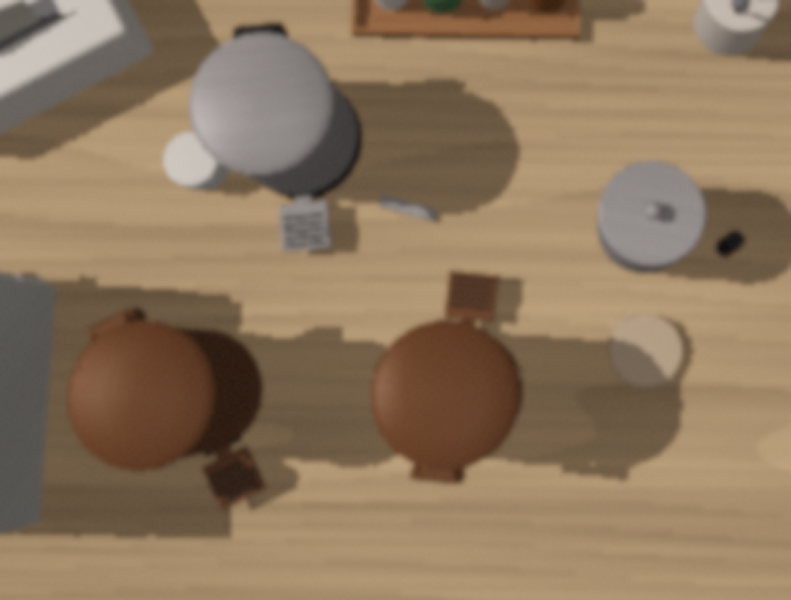

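View pics/scene0c.png

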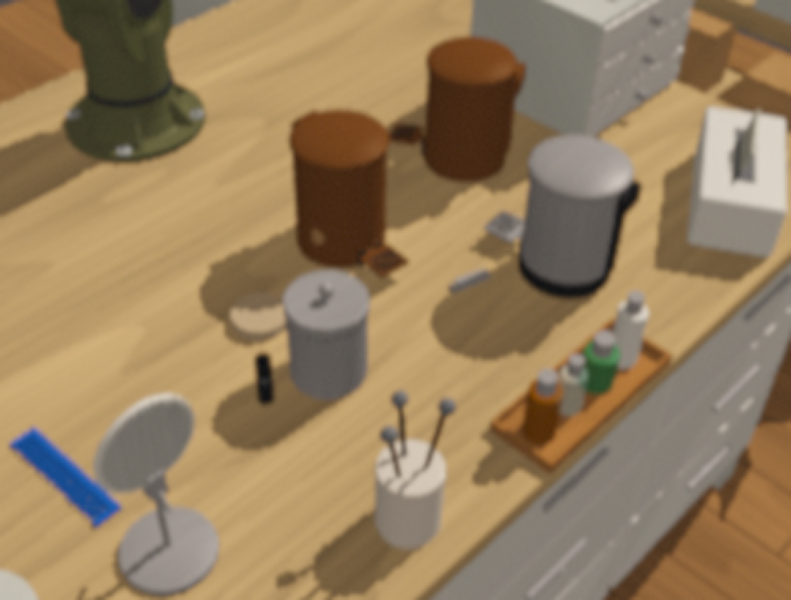

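View pics/wrist0.png

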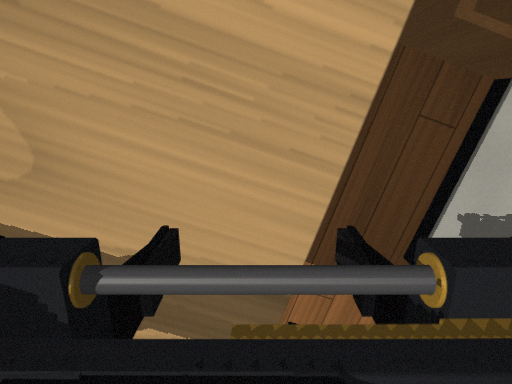

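```bash
cat > h.py <<'E'
from cell import env
import cv2,numpy as np
def ray(n,px):
    c=env.get_calibration(n);K=np.array([[c["fx"],0,c["cx"]],[0,c["fy"],c["cy"]],[0,0,1]])
    u=cv2.undistortPoints(np.array([[px]],float),K,np.array(c["D"]))[0,0]
    R=np.array(c["R"]);t=np.array(c["t"]);return -R.T@t,R.T@np.array([u[0],u[1],1])
def at(n,px,z):
    o,d=ray(n,px);return (o+d*(z-o[2])/d[2])
def proj(n,X):
    c=env.get_calibration(n);K=np.array([[c["fx"],0,c["cx"]],[0,c["fy"],c["cy"]],[0,0,1]])
    return cv2.projectPoints(np.atleast_2d(X).astype(float),cv2.Rodrigues(np.array(c["R"]))[0],np.array(c["t"]),K,np.array(c["D"]))[0][:,0]
E
python3 - <<'E'
from h import *
r=lambda p:np.round(p,4)
s=2.728
cr=lambda x,y:(50+x/s,110+y/s)
print("pedal",r(at("top",cr(305,225),.028)), r(at("scene",(120+503/s,90+226/s),.028)))
print("lid",r(at("top",cr(262,103),.172)))
print("brown1 lid",r(at("top",cr(446,393),.172)),"pedal",r(at("top",cr(472,296),.028)))
print("brown2 lid",r(at("top",cr(141,394),.172)),"pedal",r(at("top",cr(235,476),.028)))
print("clipper",r(at("top",cr(410,209),.006)),"ends",r(at("top",cr(382,201),.006)),r(at("top",cr(436,214),.006)))
print("jar",r(at("top",cr(190,158),.047)))
for p in [(284,202),(325,202),(282,249),(329,249)]: print("pedal corner",r(at("top",cr(*p),.028)))
env.read_camera("top")
for d in env.outline_of("top","pedal_pad"):print(d["xy"],d["p"])
for d in env.outline_of("top","bin"):
    m=d["mask"];print(d["xy"],d["p"])
E
```

```text
pedal [0.603  0.1917 0.028 ] [0.6062 0.1856 0.028 ]
lid [0.6962 0.203  0.172 ]
brown1 lid [0.4409 0.03   0.172 ] pedal [0.5338 0.0204 0.028 ]
brown2 lid [0.4353 0.2967 0.172 ] pedal [0.3521 0.2504 0.028 ]
clipper [0.624  0.0885 0.006 ] ends [0.6319 0.1178 0.006 ] [0.6192 0.0614 0.006 ]
jar [0.6668 0.3065 0.047 ]
pedal corner [0.6262 0.2142 0.028 ]
pedal corner [0.6269 0.1724 0.028 ]
pedal corner [0.5782 0.214  0.028 ]
pedal corner [0.579  0.1663 0.028 ]
[133.5, 284.5] 0.87
[221.7, 218.4] 0.69
[161.5, 192.7] 0.55
[151.6, 154.3] 0.93
[215.0, 251.5] 0.78
[110.6, 255.9] 0.61
[199.4, 187.8] 0.39
```

Run:
```python
from h import *
r=lambda p:np.round(p,3)
print("mirror",r(at("top",(392,167),.1)),r(at("top",(392,167),.0)),"canister",r(at("top",(290,189),.145)),"lip",r(at("top",(318,196),.07)), "comb",r(at("top",(395,226),0)),"cup",r(at("top",(320,117),.1)))
def model(x,y,yaw):
    c,s=np.cos(yaw),np.sin(yaw);T=lambda P:np.c_[x+c*P[:,0]-s*P[:,1],y+s*P[:,0]+c*P[:,1],P[:,2]]
    a=np.linspace(0,2*np.pi,60);L=[]
    L.append(T(np.c_[.063*np.cos(a),.063*np.sin(a),0*a]))
    L.append(T(np.c_[.066*np.cos(a),.066*np.sin(a),0*a+.168]))
    L.append(T(np.array([[-.071,.025,.028],[-.119,.025,.028],[-.119,-.025,.028],[-.071,-.025,.028],[-.071,.025,.028]])))
    L.append(T(np.array([[-.103,0,.028],[-.1031,0,.028]])))
    return L
out=[]
for n,(x0,y0,w,h) in [("top",(100,110,100,110)),("scene",(290,130,75,80))]:
    im=cv2.imread(f"pics/{n}0.png");k=7 if n=="top" else 7
    im=cv2.resize(im[y0:y0+h,x0:x0+w],None,fx=4,fy=4,interpolation=cv2.INTER_CUBIC)
    for L in model(.696,.203,np.deg2rad(7)):
        p=(proj(n,L)-[x0,y0]+.5)*4
        cv2.polylines(im,[np.int32(p)],False,(0,0,255),1)
    cv2.imwrite(f"pics/ov_{n}.png",im);out.append(im)
H=max(i.shape[0] for i in out)
cv2.imwrite("pics/ov.png",np.hstack([cv2.copyMakeBorder(i,0,H-i.shape[0],0,0,cv2.BORDER_CONSTANT) for i in out]))
```

```text
mirror [ 0.671 -0.422  0.1  ] [ 0.69  -0.455  0.   ] canister [ 0.603 -0.153  0.145] lip [ 0.595 -0.234  0.07 ] comb [ 0.522 -0.459  0.   ] cup [ 0.802 -0.235  0.1  ]
```

View pics/ov.png

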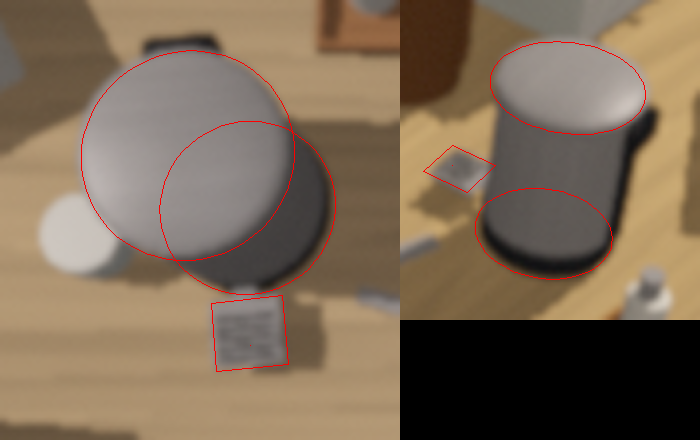

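The steel bin is at top (146,148) and its pedal at top (162,192). The two bins at (215,251) and (110,256) are brown, so they are not the one meant. The projected model (red) fits the steel one well in both views. Next I travel over with the jaws shut.

Request:
carry_out:
  targets:
    - [[-27,-3,34.5],[0,0,0]]
    - [[-27,-3,34.5],[0,0,0]]
    - [[-27,-3,34.5],[0,0,0]]
    - [[-27,-3,34.5],[0,0,0]]
    - [[-27,-3,34.5],[0,0,0]]
    - [[-27,-3,34.5],[0,0,0]]
    - [[-27,-3,34.5],[0,0,0]]
    - [[-27,-3,34.5],[0,0,0]]
    - [[-27,-3,34.5],[0,0,0]]
    - [[-27,-3,34.5],[0,0,0]]
  jaw: 0
  squeeze: 20

```text
time_s: 2.65
tool_pos: [0.4492, -0.248, 0.253]
tool_rot: [-90.0, -0.1, -71.3]
force: [1.3, -0.7, -0.1]
grip_width: 0.015
```

Request:
carry_out:
  targets:
    - [[-35,0,21],[0,0,0]]
    - [[-35,0,21],[0,0,0]]
    - [[-35,0,21],[0,0,0]]
    - [[-35,0,21],[0,0,0]]
    - [[-35,0,21],[0,0,0]]
    - [[-35,0,21],[0,0,0]]
    - [[-35,0,21],[0,0,0]]
    - [[-35,0,21],[0,0,0]]
    - [[-35,0,21],[0,0,0]]
    - [[0,0,0],[0,0,0]]

```text
time_s: 3.65
tool_pos: [0.5262, 0.1168, 0.253]
tool_rot: [-89.9, 0.2, -70.8]
force: [-0.4, -0.1, 0.0]
grip_width: 0.0008
```

Request:
carry_out:
  targets:
    - [[0,0,0],[0,-6.5,0]]
    - [[0,0,0],[0,-6.5,0]]
    - [[0,0,0],[8.5,0,0]]
    - [[0,0,0],[8.5,0,0]]
    - [[0,0,0],[8,0,0]]
    - [[0,0,0],[0,0,0]]
    - [[0,0,0],[0,0,0]]

```text
time_s: 4.35
tool_pos: [0.5264, 0.1083, 0.2529]
tool_rot: [-65.1, -0.1, -58.4]
force: [0.4, -0.2, 1.1]
grip_width: 0.0007
```

```bash
cat >> h.py <<'E'
from scipy.spatial.transform import Rotation as Ro
def pose():
    o=env.get_obs();return np.array(o["tool_pos"]),Ro.from_euler("xyz",o["tool_rot"],degrees=True).as_matrix(),o
E
python3 - <<'E'
from h import *
p,R,o=pose();print(o["time_s"],p,R.round(3).tolist(),o["qpos"].round(1),o["force"])
for n in ["scene","wrist"]:
    cv2.imwrite(f"pics/{n}1.png",env.read_camera(n)[:,:,::-1])
a=cv2.imread("pics/scene1.png");b=cv2.imread("pics/wrist1.png")
cv2.imwrite("pics/m1.png",np.hstack([cv2.resize(a[40:240,200:400],(400,400)),cv2.resize(b,(400,300))[:400] if 0 else cv2.copyMakeBorder(cv2.resize(b,(400,300)),0,100,0,0,cv2.BORDER_CONSTANT)]))
tgt=np.array([.598,.192,.050]);print("tool shift mm to (.598,.192,.05):",(R.T@(tgt-p)*1000).round(1))
E
```

```text
4.35 [0.52636577 0.10831136 0.25290266] [[0.523, 0.36, 0.772], [-0.852, 0.219, 0.475], [0.002, -0.907, 0.421]] [ 34.4 -14.5 -35.5 115.2 -24.6  56.7 -50.3] [ 0.42337186 -0.19373327  1.14649404]
tool shift mm to (.598,.192,.05): [-34.2 228.1   9.7]
```

View pics/m1.png

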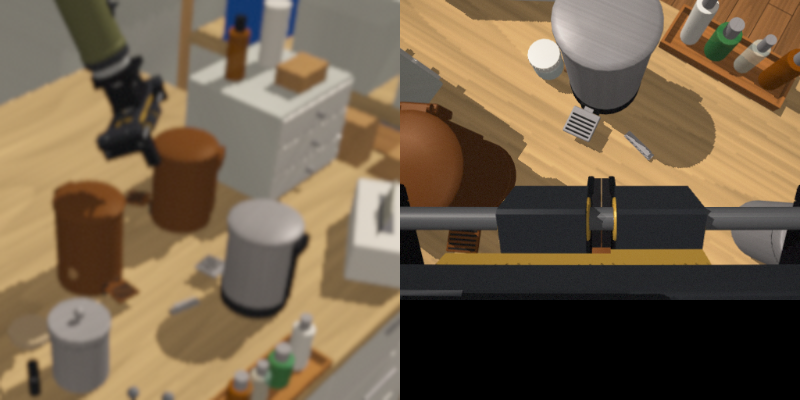

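Run:
```python
from h import *
p,R,o=pose();env.read_camera("wrist")
c=env.get_calibration("wrist");H=np.array(c["hand_eye"]);K=np.array([[c["fx"],0,c["cx"]],[0,c["fy"],c["cy"]],[0,0,1]])
for d in env.outline_of("wrist","pedal_pad"):
    ys,xs=np.nonzero(d["mask"])
    rect=cv2.minAreaRect(np.c_[xs,ys].astype(np.float32));print(d["p"],d["xy"],len(xs),rect)
    for q in [rect[0],*cv2.boxPoints(rect)]:
        u=cv2.undistortPoints(np.array([[q]],float),K,np.array(c["D"]))[0,0]
        dw=R@H[:3,:3]@np.array([u[0],u[1],1]);cw=p+R@H[:3,3];print((cw+dw*(.028-cw[2])/dw[2]).round(4))
```

```text
0.62 [77.4, 314.9] 1203 ((81.47139739990234, 309.1863098144531), (42.2550048828125, 30.057252883911133), 2.385944128036499)
[0.3458 0.2518 0.028 ]
[0.3184 0.2645 0.028 ]
[0.3475 0.2845 0.028 ]
[0.3734 0.2389 0.028 ]
[0.344  0.2196 0.028 ]
0.58 [233.5, 156.4] 1453 ((233.5, 157.0), (38.460365295410156, 41.59086608886719), 26.56505012512207)
[0.6053 0.1962 0.028 ]
[0.5758 0.2184 0.028 ]
[0.6312 0.225  0.028 ]
[0.6351 0.1738 0.028 ]
[0.5801 0.1681 0.028 ]
```

Request:
carry_out:
  targets:
    - [[-17.5,15,6],[0,0,0]]
    - [[-17.5,15,6],[0,0,0]]
    - [[0,40,0],[0,0,0]]
    - [[0,40,0],[0,0,0]]
    - [[0,40,0],[0,0,0]]
    - [[0,40,0],[0,0,0]]
    - [[0,0,0],[0,0,0]]
    - [[0,0,0],[0,0,0]]

```text
time_s: 5.35
tool_pos: [0.586, 0.1887, 0.0849]
tool_rot: [-65.0, 0.2, -58.2]
force: [0.3, 0.3, -0.2]
grip_width: 0.0004
```

Run:
```python
from h import *
p,R,o=pose();print(o["time_s"],p,R.round(3).tolist(),o["qpos"].round(1),o["force"])
for n in ["scene","wrist"]:
    cv2.imwrite(f"pics/{n}2.png",env.read_camera(n)[:,:,::-1])
a=cv2.imread("pics/scene2.png");b=cv2.imread("pics/wrist2.png")
cv2.imwrite("pics/m2.png",np.hstack([cv2.resize(a[80:230,220:370],(400,400)),cv2.copyMakeBorder(cv2.resize(b,(400,300)),0,100,0,0,cv2.BORDER_CONSTANT)]))
tgt=np.array([.600,.194,.040]);print("shift:",(R.T@(tgt-p)*1000).round(1))
```

```text
5.35 [0.58601258 0.18870987 0.08487176] [[0.526, 0.357, 0.772], [-0.85, 0.225, 0.476], [-0.004, -0.907, 0.422]] [ 29.6  10.  -48.5 118.    2.   31.1 -76.7] [ 0.34378259  0.31348932 -0.15931499]
shift: [ 3.1 46.9 -5.6]
```

View pics/m2.png

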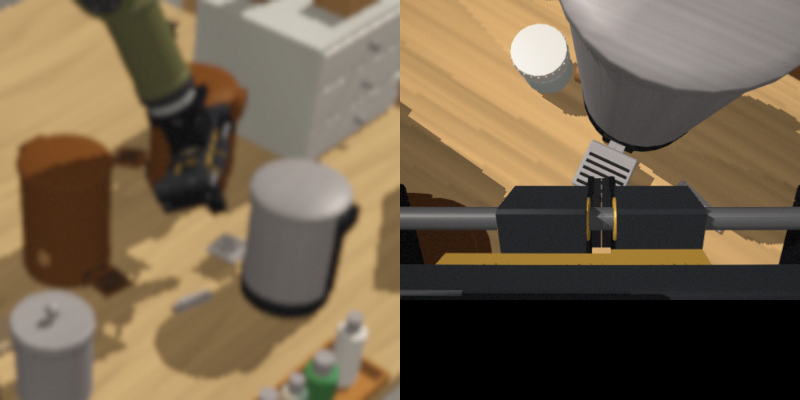

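Request:
carry_out:
  targets:
    - [[1,15,-2],[0,0,0]]
    - [[1,15,-2],[0,0,0]]
    - [[1,15,-2],[0,0,0]]
    - [[0,1.8,-0.8],[0,0,0]]
    - [[0,0,0],[0,0,0]]
    - [[0,0,0],[0,0,0]]

```text
time_s: 6.05
tool_pos: [0.6001, 0.1915, 0.0422]
tool_rot: [-64.9, -0.1, -58.3]
force: [-0.2, -0.3, -0.0]
grip_width: 0.0007
```

Run:
```python
from h import *
p,R,o=pose();print(o["time_s"],p,o["force"],R[2])
for n in ["top","wrist"]:
    cv2.imwrite(f"pics/{n}3.png",env.read_camera(n)[:,:,::-1])
a=cv2.imread("pics/top3.png");b=cv2.imread("pics/wrist3.png")
cv2.imwrite("pics/m3.png",np.hstack([cv2.resize(a[120:240,100:220],(400,400)),cv2.copyMakeBorder(cv2.resize(b,(400,300)),0,100,0,0,cv2.BORDER_CONSTANT)]))
```

```text
6.05 [0.60012982 0.19147015 0.0422015 ] [-0.23945226 -0.25880046 -0.02012196] [ 0.00222651 -0.90527175  0.42482714]
```

View pics/m3.png

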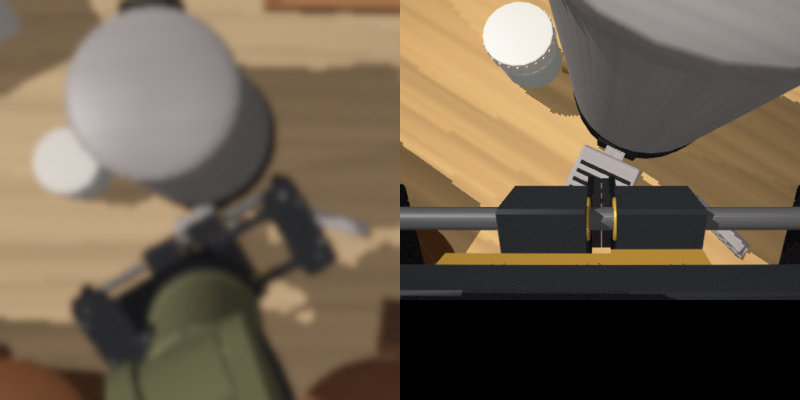

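Request:
carry_out:
  targets:
    - [[0,1.8,-0.85],[0,0,0]]
    - [[0,1.8,-0.85],[0,0,0]]
    - [[0,0.6,-0.3],[0,0,0]]
    - [[0,0.6,-0.3],[0,0,0]]
    - [[0,0.6,-0.3],[0,0,0]]
    - [[0,0.6,-0.3],[0,0,0]]
    - [[0,0.6,-0.3],[0,0,0]]
    - [[0,0.6,-0.3],[0,0,0]]
    - [[0,0.6,-0.3],[0,0,0]]
    - [[0,0.6,-0.3],[0,0,0]]

```text
time_s: 7.15
tool_pos: [0.5991, 0.1917, 0.0313]
tool_rot: [-65.0, -0.0, -58.3]
force: [-3.6, -1.2, 6.3]
grip_width: 0.0004
```

Request:
carry_out:
  targets:
    - [[0,0.6,-0.36],[0,0,0]]
    - [[0,0.6,-0.36],[0,0,0]]
    - [[0,0.6,-0.36],[0,0,0]]
    - [[0,0.6,-0.36],[0,0,0]]
    - [[0,0.6,-0.36],[0,0,0]]

```text
time_s: 7.65
tool_pos: [0.599, 0.1916, 0.028]
tool_rot: [-65.0, -0.0, -58.3]
force: [-3.3, -0.9, 5.9]
grip_width: 0.0006
```

Run:
```python
from h import *
p,R,o=pose();print(o["time_s"],p,o["force"])
for n in ["scene","wrist"]:
    cv2.imwrite(f"pics/{n}4.png",env.read_camera(n)[:,:,::-1])
a=cv2.imread("pics/scene4.png");b=cv2.imread("pics/wrist4.png")
cv2.imwrite("pics/m4.png",np.hstack([cv2.resize(a[80:230,220:370],(400,400)),cv2.copyMakeBorder(cv2.resize(b,(400,300)),0,100,0,0,cv2.BORDER_CONSTANT)]))
```

```text
7.65 [0.59900663 0.19159071 0.02798913] [-3.33426357 -0.90237889  5.93218892]
```

View pics/m4.png

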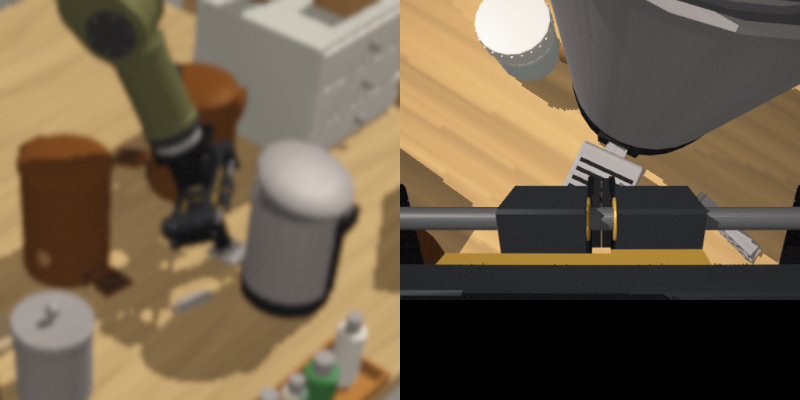

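Request:
carry_out:
  targets:
    - [[0,0.6,-0.3],[0,0,0]]
    - [[0,0.6,-0.3],[0,0,0]]
    - [[0,0.6,-0.3],[0,0,0]]
    - [[0,0.6,-0.3],[0,0,0]]
    - [[0,0.6,-0.3],[0,0,0]]
    - [[0,0.6,-0.3],[0,0,0]]
    - [[0,0.6,-0.3],[0,0,0]]
    - [[0,0.6,-0.3],[0,0,0]]
    - [[0,0.6,-0.3],[0,0,0]]
    - [[0,0.6,-0.3],[0,0,0]]
    - [[0,0.6,-0.3],[0,0,0]]
    - [[0,0.6,-0.3],[0,0,0]]

```text
time_s: 8.95
tool_pos: [0.599, 0.1915, 0.0196]
tool_rot: [-64.9, -0.0, -58.3]
force: [0.5, 0.3, 4.3]
grip_width: 0.0006
```

Request:
carry_out:
  targets:
    - [[0,0.6,-0.3],[0,0,0]]
    - [[0,0.6,-0.3],[0,0,0]]
    - [[0,0.6,-0.3],[0,0,0]]
    - [[0,0.6,-0.3],[0,0,0]]

```text
time_s: 9.35
tool_pos: [0.5988, 0.1913, 0.0167]
tool_rot: [-65.0, -0.0, -58.3]
force: [0.8, 1.3, 3.5]
grip_width: 0.0008
```

Request:
carry_out:
  targets:
    - [[0,0.6,-0.3],[0,0,0]]
    - [[0,0.6,-0.3],[0,0,0]]

```text
time_s: 9.55
tool_pos: [0.5981, 0.1909, 0.0149]
tool_rot: [-65.0, 0.0, -58.3]
force: [0.7, 1.0, 3.2]
grip_width: 0.0007
```

Request:
carry_out:
  targets:
    - [[0,0.6,-0.3],[0,0,0]]
    - [[0,0.6,-0.3],[0,0,0]]

```text
time_s: 9.75
tool_pos: [0.598, 0.1908, 0.0135]
tool_rot: [-65.1, 0.0, -58.3]
force: [-0.4, 0.4, 4.3]
grip_width: 0.0006
```

Request:
carry_out:
  targets:
    - [[0,0.6,-0.3],[0,0,0]]
    - [[0,0.6,-0.3],[0,0,0]]

```text
time_s: 9.95
tool_pos: [0.5982, 0.1908, 0.0128]
tool_rot: [-65.0, -0.0, -58.3]
force: [-5.2, -2.9, 12.1]
grip_width: 0.0005
```

Run:
```python
from h import *
p,R,o=pose();print(o["time_s"],p,o["force"])
for n in ["scene","wrist"]:
    cv2.imwrite(f"pics/{n}5.png",env.read_camera(n)[:,:,::-1])
a=cv2.imread("pics/scene5.png");b=cv2.imread("pics/wrist5.png")
cv2.imwrite("pics/m5.png",np.hstack([cv2.resize(a[80:230,220:370],(400,400)),cv2.copyMakeBorder(cv2.resize(b,(400,300)),0,100,0,0,cv2.BORDER_CONSTANT)]))
```

```text
9.95 [0.59821036 0.19083369 0.01275211] [-5.23409929 -2.92591868 12.057739  ]
```

View pics/m5.png

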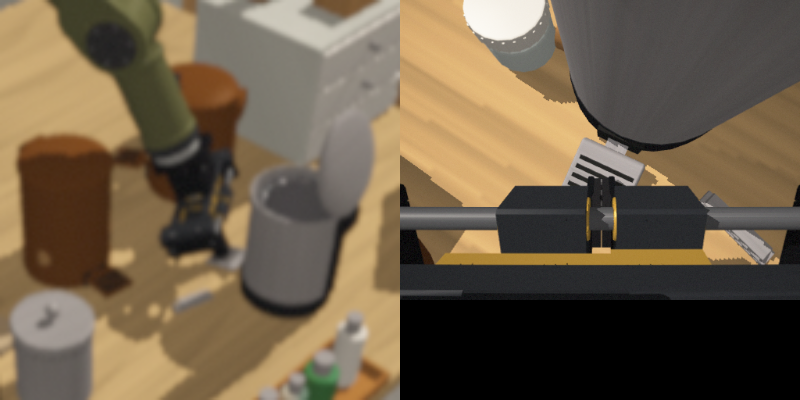

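Request:
carry_out:
  targets:
    - [[0,-0.1,-0.3],[0,0,0]]
    - [[0,0,0],[0,0,0]]
    - [[0,0,0],[0,0,0]]
    - [[0,0,0],[0,0,0]]
    - [[0,0,0],[0,0,0]]
    - [[0,0,0],[0,0,0]]
    - [[0,0,0],[0,0,0]]
    - [[0,0,0],[0,0,0]]
    - [[0,0,0],[0,0,0]]
    - [[0,0,0],[0,0,0]]
    - [[0,0,0],[0,0,0]]
    - [[0,0,0],[0,0,0]]

```text
time_s: 11.25
tool_pos: [0.5981, 0.1908, 0.0129]
tool_rot: [-65.0, -0.0, -58.3]
force: [-3.1, -1.4, 7.8]
grip_width: 0.0007
```

Request:
carry_out:
  targets:
    - [[0,0,0],[0,0,0]]
    - [[0,0,0],[0,0,0]]
    - [[0,0,0],[0,0,0]]
    - [[0,0,0],[0,0,0]]
    - [[0,0,0],[0,0,0]]
    - [[0,0,0],[0,0,0]]
    - [[0,0,0],[0,0,0]]
    - [[0,0,0],[0,0,0]]
    - [[0,0,0],[0,0,0]]
    - [[0,0,0],[0,0,0]]
    - [[0,0,0],[0,0,0]]
    - [[0,0,0],[0,0,0]]

```text
time_s: 12.45
tool_pos: [0.5981, 0.1908, 0.013]
tool_rot: [-65.0, -0.0, -58.3]
force: [-2.2, -0.7, 7.4]
grip_width: 0.0007
```

Run:
```python
from h import *
p,R,o=pose();print(o["time_s"],p,o["force"])
for n in ["top"]:
    cv2.imwrite(f"pics/{n}6.png",env.read_camera(n)[:,:,::-1])
a=cv2.imread("pics/top3.png");b=cv2.imread("pics/top6.png")
cv2.imwrite("pics/m6.png",np.hstack([cv2.resize(a[120:240,100:220],(400,400)),cv2.resize(b[120:240,100:220],(400,400))]))
```

```text
12.45 [0.59813358 0.19079939 0.0129543 ] [-2.23794132 -0.7395236   7.3712611 ]
```

View pics/m6.png

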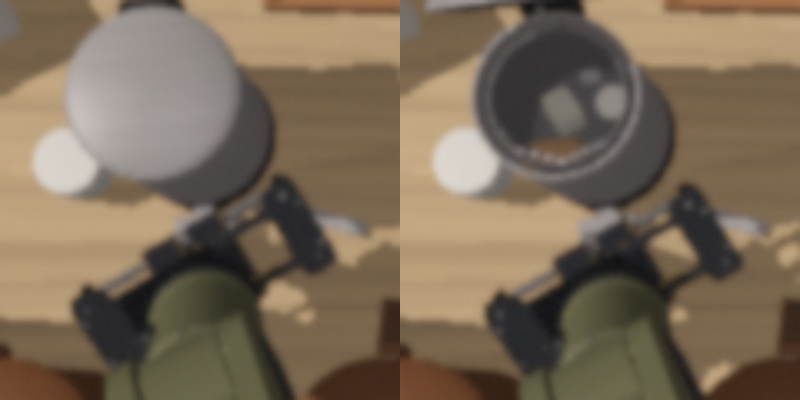

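Request:
carry_out:
  targets:
    - [[0,0,0],[0,0,0]]
    - [[0,0,0],[0,0,0]]
    - [[0,0,0],[0,0,0]]
    - [[0,0,0],[0,0,0]]
    - [[0,0,0],[0,0,0]]
    - [[0,0,0],[0,0,0]]
    - [[0,0,0],[0,0,0]]
    - [[0,0,0],[0,0,0]]
    - [[0,0,0],[0,0,0]]

```text
time_s: 13.4
tool_pos: [0.5981, 0.1908, 0.0129]
tool_rot: [-65.0, -0.0, -58.3]
force: [-1.6, -0.6, 8.4]
grip_width: 0.0008
```

Request:
carry_out:
  targets:
    - [[0,-0.27,0.13],[0,0,0]]
    - [[0,-0.27,0.13],[0,0,0]]
    - [[0,-0.27,0.13],[0,0,0]]
    - [[0,-0.27,0.13],[0,0,0]]
    - [[0,-0.27,0.13],[0,0,0]]
    - [[0,-0.27,0.13],[0,0,0]]
    - [[0,-0.27,0.13],[0,0,0]]
    - [[0,-0.27,0.13],[0,0,0]]
    - [[0,-0.27,0.13],[0,0,0]]
    - [[0,-0.27,0.13],[0,0,0]]
    - [[0,-0.27,0.13],[0,0,0]]
    - [[0,-0.27,0.13],[0,0,0]]

```text
time_s: 14.6
tool_pos: [0.5976, 0.1908, 0.0158]
tool_rot: [-65.1, 0.0, -58.3]
force: [-0.7, -0.4, 1.4]
grip_width: 0.0006
```

Request:
carry_out:
  targets:
    - [[0,-0.27,0.13],[0,0,0]]
    - [[0,-0.27,0.13],[0,0,0]]
    - [[0,-0.27,0.13],[0,0,0]]
    - [[0,-0.27,0.13],[0,0,0]]
    - [[0,-0.27,0.13],[0,0,0]]
    - [[0,-0.27,0.13],[0,0,0]]
    - [[0,-0.27,0.13],[0,0,0]]
    - [[0,-0.27,0.13],[0,0,0]]
    - [[0,-0.27,0.13],[0,0,0]]
    - [[0,-0.27,0.13],[0,0,0]]
    - [[0,-0.27,0.13],[0,0,0]]
    - [[0,-0.27,0.13],[0,0,0]]

```text
time_s: 15.8
tool_pos: [0.598, 0.191, 0.0197]
tool_rot: [-65.0, -0.0, -58.3]
force: [-2.8, -1.5, 3.8]
grip_width: 0.0004
```

Request:
carry_out:
  targets:
    - [[0,-0.27,0.13],[0,0,0]]
    - [[0,-0.27,0.13],[0,0,0]]
    - [[0,-0.27,0.13],[0,0,0]]
    - [[0,-0.27,0.13],[0,0,0]]
    - [[0,-0.27,0.13],[0,0,0]]
    - [[0,-0.27,0.13],[0,0,0]]
    - [[0,-0.27,0.13],[0,0,0]]
    - [[0,-0.27,0.13],[0,0,0]]
    - [[0,-0.27,0.13],[0,0,0]]
    - [[0,-0.27,0.13],[0,0,0]]
    - [[0,-0.27,0.13],[0,0,0]]
    - [[0,-0.27,0.13],[0,0,0]]

```text
time_s: 17.0
tool_pos: [0.5981, 0.191, 0.0233]
tool_rot: [-65.0, -0.0, -58.3]
force: [-3.1, -1.4, 4.2]
grip_width: 0.0005
```

Request:
carry_out:
  targets:
    - [[0,-0.27,0.13],[0,0,0]]
    - [[0,-0.27,0.13],[0,0,0]]
    - [[0,-0.27,0.13],[0,0,0]]
    - [[0,-0.27,0.13],[0,0,0]]
    - [[0,-0.27,0.13],[0,0,0]]
    - [[0,-0.27,0.13],[0,0,0]]
    - [[0,-0.27,0.13],[0,0,0]]
    - [[0,-0.27,0.13],[0,0,0]]
    - [[0,-0.27,0.13],[0,0,0]]
    - [[0,-0.27,0.13],[0,0,0]]
    - [[0,-0.27,0.13],[0,0,0]]
    - [[0,-0.27,0.13],[0,0,0]]

```text
time_s: 18.2
tool_pos: [0.5982, 0.191, 0.0269]
tool_rot: [-65.0, -0.0, -58.3]
force: [-3.9, -1.4, 4.5]
grip_width: 0.0004
```

Request:
carry_out:
  targets:
    - [[0,-0.18,0.08],[0,0,0]]
    - [[0,-0.18,0.08],[0,0,0]]
    - [[0,-0.18,0.08],[0,0,0]]
    - [[0,-0.18,0.08],[0,0,0]]
    - [[0,-0.18,0.08],[0,0,0]]
    - [[0,-0.18,0.08],[0,0,0]]
    - [[0,-0.18,0.08],[0,0,0]]
    - [[0,-0.18,0.08],[0,0,0]]
    - [[0,-0.18,0.08],[0,0,0]]
    - [[0,-0.18,0.08],[0,0,0]]
    - [[0,-0.18,0.08],[0,0,0]]
    - [[0,-0.18,0.08],[0,0,0]]

```text
time_s: 19.4
tool_pos: [0.5983, 0.191, 0.0295]
tool_rot: [-65.0, -0.0, -58.3]
force: [-3.2, -0.5, 6.4]
grip_width: 0.0004
```

Request:
carry_out:
  targets:
    - [[0,-0.13,0.06],[0,0,0]]
    - [[0,-0.13,0.06],[0,0,0]]
    - [[0,-0.13,0.06],[0,0,0]]
    - [[0,-0.13,0.06],[0,0,0]]
    - [[0,-0.13,0.06],[0,0,0]]
    - [[0,-0.13,0.06],[0,0,0]]
    - [[0,-0.13,0.06],[0,0,0]]
    - [[0,-0.13,0.06],[0,0,0]]
    - [[0,-0.13,0.06],[0,0,0]]
    - [[0,-0.13,0.06],[0,0,0]]
    - [[0,-0.13,0.06],[0,0,0]]
    - [[0,-0.13,0.06],[0,0,0]]

```text
time_s: 20.6
tool_pos: [0.5984, 0.191, 0.0312]
tool_rot: [-65.0, -0.0, -58.3]
force: [-3.7, -0.9, 6.8]
grip_width: 0.0005
```

Request:
carry_out:
  targets:
    - [[0,-0.13,0.06],[0,0,0]]
    - [[0,-0.13,0.06],[0,0,0]]
    - [[0,-0.13,0.06],[0,0,0]]
    - [[0,-0.13,0.06],[0,0,0]]
    - [[0,-0.13,0.06],[0,0,0]]
    - [[0,-0.13,0.06],[0,0,0]]
    - [[0,-0.13,0.06],[0,0,0]]
    - [[0,-0.13,0.06],[0,0,0]]
    - [[0,-0.13,0.06],[0,0,0]]
    - [[0,-0.13,0.06],[0,0,0]]
    - [[0,-0.13,0.06],[0,0,0]]
    - [[0,-0.13,0.06],[0,0,0]]

```text
time_s: 21.8
tool_pos: [0.5982, 0.1909, 0.0326]
tool_rot: [-65.0, -0.0, -58.3]
force: [0.2, 0.7, 0.7]
grip_width: 0.0008
```

Request:
carry_out:
  targets:
    - [[0,-0.13,0.06],[0,0,0]]
    - [[0,-0.13,0.06],[0,0,0]]
    - [[0,-0.13,0.06],[0,0,0]]
    - [[0,-0.13,0.06],[0,0,0]]
    - [[0,-0.13,0.06],[0,0,0]]
    - [[0,-0.13,0.06],[0,0,0]]
    - [[0,-0.13,0.06],[0,0,0]]
    - [[0,-0.13,0.06],[0,0,0]]
    - [[0,-0.13,0.06],[0,0,0]]
    - [[0,-0.13,0.06],[0,0,0]]

```text
time_s: 22.8
tool_pos: [0.5981, 0.191, 0.0341]
tool_rot: [-65.0, -0.0, -58.3]
force: [-0.8, -0.0, -0.1]
grip_width: 0.0005
```

Run:
```python
from h import *
p,R,o=pose();print(o["time_s"],p,o["force"])
for n in ["scene","wrist"]:
    cv2.imwrite(f"pics/{n}7.png",env.read_camera(n)[:,:,::-1])
a=cv2.imread("pics/scene7.png");b=cv2.imread("pics/wrist7.png")
cv2.imwrite("pics/m7.png",np.hstack([cv2.resize(a[80:230,220:370],(400,400)),cv2.copyMakeBorder(cv2.resize(b,(400,300)),0,100,0,0,cv2.BORDER_CONSTANT)]))
```

```text
22.8 [0.59810654 0.19095176 0.03411719] [-8.26666224e-01 -2.99462730e-04 -5.38670160e-02]
```

View pics/m7.png

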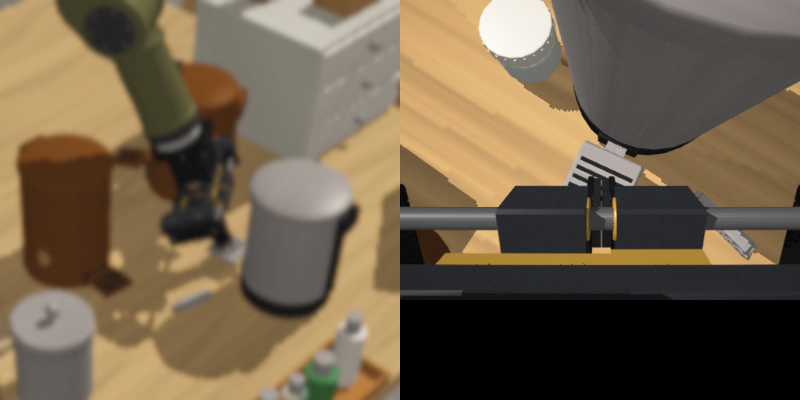

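The lid is shut and the force is about zero. I'll back off along the tool axis, clear of everything.

Request:
carry_out:
  targets:
    - [[0,-5,0],[0,0,0]]
    - [[0,-15,0],[0,0,0]]
    - [[0,-25,0],[0,0,0]]
    - [[0,-30,0],[0,0,0]]
    - [[0,-30,0],[0,0,0]]
    - [[0,-30,0],[0,0,0]]
    - [[0,-15,0],[0,0,0]]
    - [[0,0,0],[0,0,0]]
    - [[0,0,0],[0,0,0]]

```text
time_s: 23.8
tool_pos: [0.5441, 0.1575, 0.1699]
tool_rot: [-65.0, -0.1, -58.3]
force: [-0.4, -0.3, -0.6]
grip_width: 0.0006
```

Run:
```python
from h import *
p,R,o=pose();print(o["time_s"],p,o["force"])
for n in ["scene","top"]:
    cv2.imwrite(f"pics/{n}8.png",env.read_camera(n)[:,:,::-1])
c=lambda n,x,y,s:cv2.resize(cv2.imread(f"pics/{n}.png")[y:y+s,x:x+s],(300,300))
cv2.imwrite("pics/m8.png",np.vstack([np.hstack([c("top0",90,110,140),c("top8",90,110,140)]),np.hstack([c("scene0",220,80,150),c("scene8",220,80,150)])]))
a=cv2.imread("pics/top0.png")[130:190,100:190].astype(int);b=cv2.imread("pics/top8.png")[130:190,100:190].astype(int);print(abs(a-b).mean())
```

```text
23.8 [0.5441399  0.15749168 0.16988585] [-0.36746526 -0.3390607  -0.58171568]
9.97030864197531
```

View pics/m8.png

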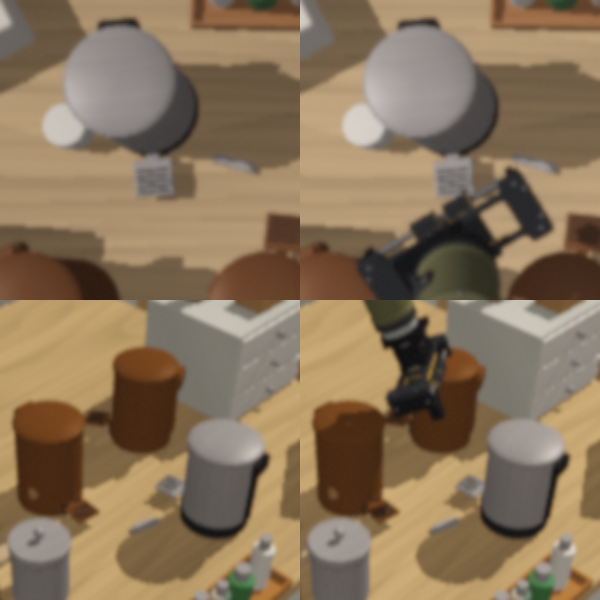

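The before and after pictures match: the bin, jar (top 118,171), clipper (200,188) and both brown bins are where they were. The lid is shut and the arm touches nothing, so I'm handing it in.

```bash
python3 -c "
from cell import env
print(env.sign_off(), env.get_obs()['time_s'])"
```

```text
the job is handed in; nothing more can be done
the job is handed in; nothing more can be done
```

I opened the steel bin by its pedal with shut fingertips until the pedal met its stop. I held it fully open for about 3.4 s, then let the pedal up over about 9 s. The job was handed in at about 24 s of the 56 s allowed.

- **Open:** the top camera showed a few items lying in the bin while the lid stood open. I couldn't judge from the picture how full it is.
- **Shut:** the pedal was still pressing back on the fingertips until about 0.1 mm before the top of its travel. Contact force then fell to about 0 N, and the pictures show the lid down. I have no direct reading of lid speed. That it did not slam rests on how slowly the pedal rose, under 2 mm/s at the end.
- **Surroundings:** in before and after pictures the bin, the jar, the clipper and the brown bins all look unmoved. The arm is clear of everything, and the highest vertical force I read was about 12 N.
- **Disagreements:** the cameras' estimates of the pedal position differed by up to about 10 mm. I aimed between them, and the press worked.

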